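Prop the guard flap open and set the trim knob on its stop

ROBOT

A 6-joint arm with a two-finger parallel gripper is mounted at the origin on a cart in front of the work surface, level with it; the furniture and walls round the work are solid. World frame = base frame: x ahead of the robot, y to its left, z up, the work surface at z = 0. Lengths are in mm, angles in rad, forces in N, time in s.
With the tool pointing down it reaches from about 400 to 925 mm from the base axis. Payload 12.5 kg.
Tool frame: the origin (TCP) lies at the centre of the arm's flange, where the gripper is bolted on; the fingertips stand 190 mm ahead of it and the grasp point (between the pads) lies 171 mm ahead of it; z points along the fingers, y is the line along which they close (so a half turn about z gives the same grasp; the last joint's range is limited). The gripper opens to 95 mm and grips with 3 to 60 N. Pads are 20 mm wide; open, the fingers measure 119 mm over their backs; the gripper's body (75 mm by 180 mm) begins 59 mm behind the grasp point.
Start: joints at [-1.324, 0.491, 1.559, -0, 1.092, -0.106], TCP at [215.973, -586.498, 404.761] pointing down, gripper open.
Joint ranges: [-3.1, 3.1], [-0.84, 2.19], [0.05, 2.79], [-1.13, 4.28], [0.06, 2.93], [-2.69, 2.69]. Speed limits (rad/s): [2.22, 2.22, 2.79, 3.14, 3.14, 3.14].

INTERFACE

Orientations are given as [roll, pitch, yaw] about the fixed x, y, z axes, in that order (R = Rz(yaw) Ry(pitch) Rx(roll)).
In Python, from cell import env, read_camera, search_frame, cut_out gives the robot as it stands. The module is installed in compiled form; this text tells all that it offers.
- The arm moves only by the tool move_arm, never from a script. Its argument "commands" is a list of rows, each a list of 3 entries, a list of its own where there are three numbers: the shift along the world's x, y, z normalised to -1 to 1, where 1 is 0.03 m, then the turn about the world's z normalised to -1 to 1, where 1 is 0.08 rad, then the opening, from -1 (shut) to 1 (fully open), so that 0 is half open. A call has 1 to 20 rows; each row shifts and turns the commanded pose from where the row before left it; what a row does not reach is not made up. A row lasts 1/12 s, in which the tool goes at most 41.7 mm and 7.16 degrees, less where a joint would pass 70% of its speed; a pose out of reach is approached as far as the arm can. A call with a number of a shift or a turn outside -1 to 1 is refused whole. A call with a gripper value outside its range is refused whole. The fingers move at their own pace and stop on an object; the grip force is fixed at half the most. Time passes only in rows, so rows that do not move let the fingers close. It gives the time, the measured TCP pose, the force, the opening and the grip force at its end, in the units of the state.
- env.state(): the state, without advancing time (a new reading comes with each control period).
- read_camera(name): name is "side" or "top"; returns a dict with "image" (400x640x3 uint8, red, green, blue), "fx", "fy", "cx", "cy" (pixels), "D" ([k1, k2, p1, p2, k3] as OpenCV has them; the pictures are not rectified), "rvec" (rotation vector, rad) and "tvec" (3), from world to camera coordinates, as OpenCV has them. Camera axes: x right, y down, z forward; pixel columns grow to the right and rows downward; lengths in mm; the calibration is good to about 2 mm. A picture is of the moment at which its call begins. There is no depth.
- env.job_done(): hands the job in; it is judged then, once.
Trained networks look in a picture, given as the dict that the camera call returned (one of the last four; its "shot" number tells which), for a name from the list of things; names that differ only in an ending like _2 or _b are one class to them, and where a whole thing is asked for, a point or a joint stands for the part that bears it (a point fixed in the world has none). Each returns a list of dicts, best first, with "confidence" (0 to 1); they miss things now and then, are a little off and sometimes report something else, mostly with a low value. They report only what shows in the picture. A call takes as long as a camera call. They do not tell look-alikes from the thing itself.
- search_frame(thing, picture): "at" ([column, row] in pixels, amid what is visible of it).
- cut_out(thing, picture): "region" (400x640 bool, what is visible of it) and "at" ([column, row] in pixels, amid what is visible of it).
The state is a dict: "t": time; "joints": joint angles; "qvel": joint speeds; "tau": joint torques, N m; "eef_pos": TCP position; "tcp_rot": TCP orientation; "ft_force": force on the tool from outside, world axes, zero at the start; "moment": the same for the moment, N m; "opening": opening from 0.0 (shut) to 1.0 (fully open); "grip_force": force on a finger pad.
Only numpy, scipy, OpenCV 4.12 (cv2) and the standard library are available. Lean on these libraries where they do the work, as an engineer would, in place of code of your own. Each camera call takes 0.05 s, during which the arm holds its last target. There are 200 camera calls.

TASK

Lift the hinged guard flap of the grey jig box by its fin, and before it sinks shut stand the upright wooden prop block fully down in the socket in front of the hinge so that the flap stays up. Then turn the trim knob under the flap clockwise until it comes onto its sprung stop and press it gently but positively against the stop for about a second without forcing it, and let go. Leave the prop in place and the other things on the bench where they are.

Things in the scene. Friction and masses are not known exactly. Their poses are not given: they have to be found in the camera images.
- jig_box: Grey jig box fixed to the bench: base plate 162 x 120 mm (x -150 to +12) on a wooden plinth, its top 44 mm above the bench; rear hinge wall 96 mm high; 2 posts (dia. 12, top 96 mm, at x -138, y +-50) on which the shut flap rests; socket block in front of the wall; knob ahead of it. Origin on the bench under mid-hinge; x from knob to hinge, y along the hinge, z up.
- flap: Plywood guard flap, 147 long, 120 wide, 6 mm thick, 0.1 kg. Origin at mid-hinge, 96 mm above the bench. Shut, its axes are the jig box's; the plate reaches 147 mm along -x over the knob, underside at z = 0. Opens about +y, up and away from the robot, 0 to 2.3 rad; the tilt of its z axis is the opening angle. Propped, it leans on the prop at about 1.4 to 1.5 rad.
- flap_hinge (a point): Mid-point of the flap's hinge line. The hinge is damped (2.0 N m s/rad: lifted at 0.4 rad/s it takes some 7 N at the fin, so the flap may lag the fingers by 0.2 rad) and a weak spring shuts it: let go at any angle it sinks slowly, 0.01 to 0.05 rad/s; let go at 1.8 rad it is still past vertical 10 s later. Open it to 1.8 to 2.0 rad, to leave room for the gripper over the socket.
- flap_fin (a point): Grip point on the fin, a dark wooden tab on the flap's outer face at its free edge: 12 mm thick (y), 20 mm wide (x), standing 44 mm off the face. The point is 137 mm from the hinge line along the flap and 28 mm above the outer face. Held across the 12 mm, the fin pivots between the fingers as the flap swings, so the gripper can keep pointing down.
- prop: The prop: a loose upright hardwood block, 30 mm (x) by 40 mm (y) by 112 mm tall, edges rounded 3 mm, about 0.09 kg, standing on end on the bench. Origin at the centre of its underside, z up. Hold it across the 40 mm near the top, so no finger comes between it and the flap. A closed wooden tool box, 142 mm high, stands between it and the jig box.
- socket (a point): Centre of the mouth of the prop's socket, 90 mm above the bench, 23 mm in front of the hinge line. A sloped 4 mm collar leads into a hole 32.5 mm (x) by 42.5 mm (y), axes as the jig box, from 86 mm down to its floor at 44 mm. The prop fits either way round (its 30 mm along x). Fully down, its underside is 44 mm and its top 156 mm above the bench.
- knob_grip (a point): Grip point on the trim knob's axis, 80 mm above the bench, 108 mm in front of the hinge. Black knob: disc of 44 mm dia. (top 58 mm above the bench) with a bar on it, 42 mm long (this point's x), 14 mm thick (its y), top 90 mm above the bench. Turns clockwise from above with slight friction (0.03 N m), meeting its stop after 0.7 to 1.3 rad, where cannot be seen.
- knob_tip (a point): Point on the knob's bar, 18 mm from its axis, at grip height; it travels with the knob.
- stop_ring (a joint): Yield in rad of the sprung stop, the dark 64 mm ring under the knob: under 0.04 until the knob meets the stop, then it turns clockwise with the knob. Spring 1.0 N m/rad: the torque on the knob in N m is about this reading. Well pressed: over 0.12 for at least half a second; over 0.40 is forcing it. Let go, it springs back with the knob.
- offcut_a: Bystander: pale timber offcut 60 x 90 x 45 mm, loose; origin under its centre.
- wax_tin: Bystander: round wax tin, diameter 78 mm, 34 mm high, loose; origin under its centre.
- offcut_b: Bystander: dark timber offcut 45 x 140 x 32 mm, loose; origin under its centre.
- tape_roll: Bystander: roll of masking tape, diameter 104 mm, 25 mm high, loose; origin under its centre.
- clamp: Bystander: black spring clamp 70 x 145 x 24 mm lying flat, loose; origin under its centre.
There are look-alikes about, which are no part of the job. Leave any red look-alike of the prop alone.

How it is judged (in metres and radians):
On the way, in this order (a step that is already met when the one before it is completed fails the run):
1. the prop stands fully down in the socket, let go, with the flap up (horizontal distance between prop and socket below 0.006 m and height (world z) of prop below 0.05 m and angle between prop's own z axis and vertical below 0.15 rad and angle between flap's own z axis and vertical above 1.2 rad and contact force between the fingers and prop below 0.1 N), for 0.2 s.
2. with the flap propped, the knob is pressed against its stop: the stop ring yields more than 0.12 rad, for 0.5 s (horizontal distance between prop and socket below 0.006 m and height (world z) of prop below 0.05 m and angle between prop's own z axis and vertical below 0.15 rad and angle between flap's own z axis and vertical above 1.2 rad and value of joint stop_ring above 0.12 rad), for 0.5 s.
At the end, for the whole second after the job is handed in: The prop stands at rest in the socket (within 6 mm of centre, underside under 50 mm above the bench, leaning under 0.15 rad), the flap is open over 1.2 rad, the knob is left turned (tip over 8 mm from its start) and the stop ring is back under 0.06 rad (horizontal distance between prop and socket below 0.006 m and height (world z) of prop below 0.05 m and angle between prop's own z axis and vertical below 0.15 rad and angle between flap's own z axis and vertical above 1.2 rad and value of joint stop_ring below 0.06 rad and distance of knob_tip from where it was at the start of the episode above 0.008 m and linear speed of prop below 0.02 m/s); the robot touches nothing.
It fails at once if the knob is forced: the stop ring yields more than 0.40 rad (value of joint stop_ring above 0.4 rad).
It fails at once if a bystander (offcut, wax tin, roll of tape, spring clamp) is moved more than 30 mm (distance of any of offcut_a, wax_tin, offcut_b, tape_roll, clamp from where it was at the start of the episode above 0.03 m).
It also fails if it takes over 72 s, if anything falls off the work surface, if the arm or the gripper's body presses on something with over 40 N, if the wrist force passes 120 N, or if a joint passes its speed limit or range.

## Working session

There is one attempt and no reset: what is moved stays moved. The work goes in short steps, Python scripts to look and compute and a tool call to move; the robot and the scene stay as the last step left them, time stands still between calls to the robot, and variables do not carry over. Pictures are saved under pics/ and viewed, at most 10 in all, crops included, and the job is handed in when it is done.

Besides the shell and the picture viewer there is one more tool, called after "Emit:" as a command line: name --argument value ..., lists and objects as JSON in quotes. move_arm: Moves the arm, as the interface text tells. Its arguments: {"type":"object","properties":{"commands":{"type":"array","items":{"type":"array"}}},"required":["commands"]}

```bash
mkdir -p pics; cat > h.py <<'E'
import numpy as np, cv2
from cell import env, read_camera, search_frame, cut_out
def ray(c,uv):
    K=np.array([[c["fx"],0,c["cx"]],[0,c["fy"],c["cy"]],[0,0,1.]])
    R=cv2.Rodrigues(np.array(c["rvec"],float))[0]; t=np.array(c["tvec"],float).ravel()
    p=cv2.undistortPoints(np.array([[uv]],float),K,np.array(c["D"],float))[0,0]
    return -R.T@t, R.T@np.array([p[0],p[1],1.])
def atz(c,uv,z):
    o,d=ray(c,uv); return o+d*(z-o[2])/d[2]
def proj(c,P):
    K=np.array([[c["fx"],0,c["cx"]],[0,c["fy"],c["cy"]],[0,0,1.]])
    return cv2.projectPoints(np.array(P,float).reshape(-1,3),np.array(c["rvec"],float),np.array(c["tvec"],float),K,np.array(c["D"],float))[0][:,0]
def save(c,n,box=None,s=1):
    im=c["image"][:,:,::-1]
    if box: im=im[box[1]:box[3],box[0]:box[2]]
    cv2.imwrite("pics/"+n,cv2.resize(im,None,fx=s,fy=s,interpolation=cv2.INTER_CUBIC))
E
python3 - <<'E'
from h import *
for n in("side","top"):
    c=read_camera(n); save(c,n+"0.png",None,1.25)
    print(n,ray(c,(320,200)))
    for th in("jig_box","flap","flap_fin","prop","socket","knob_grip","wax_tin","offcut_a","offcut_b","tape_roll","clamp"):
        print(th,[(np.round(r["at"]).tolist(),round(r["confidence"],2)) for r in search_frame(th,c)[:3]])
print(env.state())
E
```

```text
side (array([-31.13611984, 773.27856108, 646.67645525]), array([ 0.463492  , -0.72170516, -0.51457793]))
jig_box [([231.0, 298.0], 0.97)]
flap [([240.0, 284.0], 0.95)]
flap_fin [([234.0, 282.0], 0.61)]
prop [([357.0, 184.0], 0.95), ([369.0, 174.0], 0.92)]
socket [([233.0, 299.0], 0.7)]
knob_grip []
wax_tin [([387.0, 173.0], 0.76)]
offcut_a [([362.0, 222.0], 0.77), ([336.0, 172.0], 0.49)]
offcut_b [([362.0, 222.0], 0.77), ([336.0, 172.0], 0.49)]
tape_roll [([357.0, 168.0], 0.59)]
clamp []
top (array([ 344.70241318,   17.43380096, 1179.97094061]), array([ 0.12357697, -0.02166251, -0.9921263 ]))
jig_box [([198.0, 220.0], 0.63)]
flap [([198.0, 218.0], 0.95)]
flap_fin [([196.0, 218.0], 0.83), ([290.0, 242.0], 0.65), ([437.0, 180.0], 0.5)]
prop [([406.0, 211.0], 0.59), ([376.0, 213.0], 0.59)]
socket [([198.0, 218.0], 0.93)]
knob_grip []
wax_tin [([437.0, 217.0], 0.68)]
offcut_a [([342.0, 238.0], 0.69), ([394.0, 168.0], 0.66)]
offcut_b [([342.0, 238.0], 0.69), ([394.0, 168.0], 0.66)]
tape_roll [([426.0, 189.0], 0.78)]
clamp [([286.0, 237.0], 0.64)]
{'t': 1.2, 'joints': array([-1.32359853e+00,  4.90942962e-01,  1.55890853e+00,  1.43722590e-05,
        1.09171681e+00, -1.05569423e-01]), 'qvel': array([ 0.00055806,  0.00115781, -0.00180748, -0.00051141,  0.00159948,
        0.00032753]), 'tau': array([-4.93116706e-03, -6.12483716e+01, -2.58430982e+01,  6.92023686e-02,
        4.45049198e-02, -3.42911142e-05]), 'eef_pos': array([ 215.97641509, -586.50263443,  404.73129957]), 'tcp_rot': array([ 3.14156709e+00, -1.01170142e-05,  3.52760593e-01]), 'ft_force': array([-0.13938138, -0.28321312, -0.49361447]), 'moment': array([ 0.02297903, -0.02182526,  0.01516418]), 'grip_force': 0.0, 'opening': 1.0017555734924601}
```

View pics/side0.png

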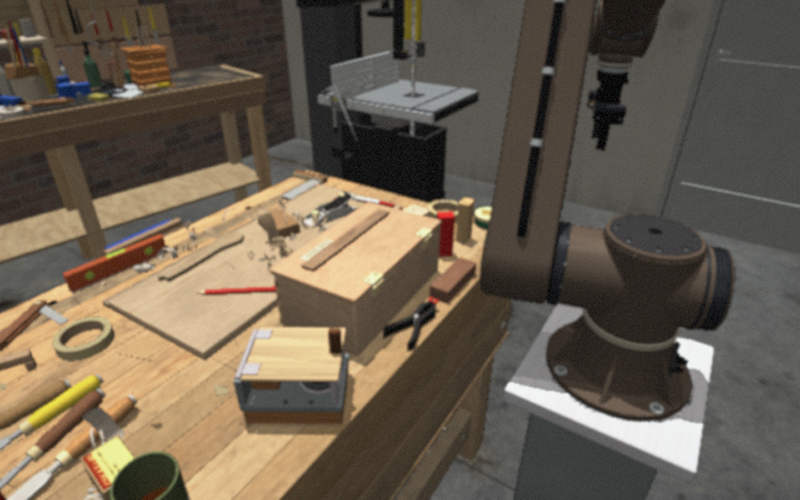

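View pics/top0.png

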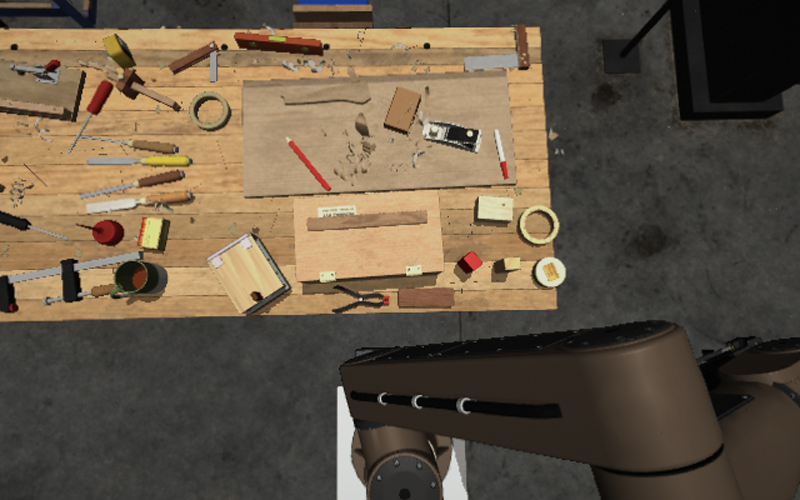

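```bash
cat >> h.py <<'E'
from scipy.optimize import minimize
def box(x0,x1,y0,y1,z0,z1): return np.array([[x,y,z] for x in(x0,x1) for y in(y0,y1) for z in(z0,z1)],float)
def place(P,p):
    c,s=np.cos(p[2]),np.sin(p[2]); return P@np.array([[c,s,0],[-s,c,0],[0,0,1]])+[p[0],p[1],0]
def sil(c,boxes,p,S=4):
    m=np.zeros((400*S,640*S),np.uint8)
    for b in boxes:
        q=(proj(c,place(b,p))+.5)*S
        cv2.fillConvexPoly(m,cv2.convexHull(q.astype(np.float32)).astype(np.int32),1)
    return cv2.resize(m.astype(np.float32),(640,400),interpolation=cv2.INTER_AREA)
def fit(views,boxes,p0,st=(15,15,.2)):
    def f(p):
        e=0
        for c,m in views:
            s=sil(c,boxes,p); e+=np.abs(s-m).sum()/m.sum()
        return e
    sim=[p0]+[np.array(p0)+np.eye(3)[i]*st[i] for i in range(3)]
    r=minimize(f,p0,method="Nelder-Mead",options=dict(initial_simplex=sim,xatol=.05,fatol=1e-4))
    r=minimize(f,r.x,method="Nelder-Mead",options=dict(initial_simplex=[r.x]+[r.x+np.eye(3)[i]*st[i]/3 for i in range(3)]))
    return r.x,r.fun
PROP=[box(-15,15,-20,20,0,112)]
FLAP=[box(-147,0,-60,60,96,102),box(-147,-127,-6,6,102,146)]
E
python3 - <<'E'
from h import *
t=read_camera("top"); s=read_camera("side")
a=atz(t,(198,218),99); print("flap approx",a)
ft=cut_out("flap",t); fs=cut_out("flap",s)
for n,l in(("t",ft),("s",fs)): print(n,[(r["confidence"],r["region"].sum(),r["at"]) for r in l])
p0=[a[0]+60,a[1]+40,.53]
for v in([(t,ft[0]["region"])],[(s,fs[0]["region"])],[(t,ft[0]["region"]),(s,fs[0]["region"])]):
    print("flap",fit(v,FLAP,p0))
pt=cut_out("prop",t); ps=cut_out("prop",s)
for n,l,c in(("t",pt,t),("s",ps,s)): print(n,[(r["confidence"],r["region"].sum(),r["at"],c["image"][r["region"]].mean(0)) for r in l])
pick=lambda l,c:max(l,key=lambda r:c["image"][r["region"]].mean(0)[1])["region"]
mt,ms=pick(pt,t),pick(ps,s)
b=atz(t,(409,211),112); print("prop approx",b)
for v in([(t,mt)],[(s,ms)],[(t,mt),(s,ms)]):
    for y in(0.,1.): print("prop",fit(v,PROP,[b[0],b[1],y]))
for n,z in(("wax_tin",34),("clamp",24),("offcut_b",32),("offcut_a",45),("tape_roll",25)):
    print(n,[atz(t,r["at"],z).round() for r in search_frame(n,t)])
print("toolbox corners",[atz(t,(u/1.25,v/1.25),142).round() for u,v in((294,195),(442,193),(443,270),(297,281))])
tt=t["image"][170:240,160:240]; p=t["image"][180:235,360:440]
cv2.imwrite("pics/z.png",np.hstack([cv2.resize(tt,(400,350),interpolation=2),cv2.resize(p,(400,350),interpolation=2)])[:,:,::-1])
E
```

```text
flap approx [432.64117941 357.54096801  99.        ]
t [(0.88, np.int64(2038), [196.7, 218.0])]
s [(0.8, np.int64(3152), [237.8, 282.3])]
flap (array([491.06945428, 401.52459217,   0.57280544]), np.float64(0.035052747791952894))
flap (array([492.26253864, 402.0620229 ,   0.58259037]), np.float64(0.04673619923857868))
flap (array([491.40182934, 402.26611604,   0.58213172]), np.float64(0.0885253276266171))
t [(0.58, np.int64(199), [405.1, 210.2], array([138.87939698, 122.28140704,  83.2160804 ])), (0.57, np.int64(216), [376.7, 212.7], array([139.87037037,  42.88888889,  38.54166667]))]
s [(0.84, np.int64(394), [356.3, 186.5], array([107.33248731,  32.45431472,  28.04314721])), (0.72, np.int64(486), [371.1, 174.3], array([117.32716049,  98.13168724,  70.13580247]))]
prop approx [ 439.51030989 -270.0720811   112.        ]
prop (array([ 4.41248117e+02, -2.71168523e+02,  2.07562864e-01]), np.float64(0.198178391959799))
prop (array([ 4.40582045e+02, -2.69612271e+02,  2.07725168e-01]), np.float64(0.20131909547738694))
prop (array([ 4.42288689e+02, -2.70898359e+02, -4.52652870e-02]), np.float64(0.06584362139917696))
prop (array([ 442.65622014, -270.75479867,    0.86288084]), np.float64(0.09735082304526749))
prop (array([ 4.41283327e+02, -2.71383870e+02,  1.41982593e-01]), np.float64(0.3204228446760552))
prop (array([ 4.41053558e+02, -2.69498061e+02,  1.25963756e-01]), np.float64(0.32847235146928055))
wax_tin [array([ 430., -380.,   34.])]
clamp [array([365.,  42.,  24.])]
offcut_b [array([ 585., -249.,   32.]), array([370., -72.,  32.])]
offcut_a [array([ 582., -246.,   45.]), array([370., -71.,  45.])]
tape_roll [array([ 558., -394.,   25.])]
toolbox corners [array([609., 240., 142.]), array([ 607., -107.,  142.]), array([ 426., -103.,  142.]), array([407., 232., 142.])]
```

View pics/z.png

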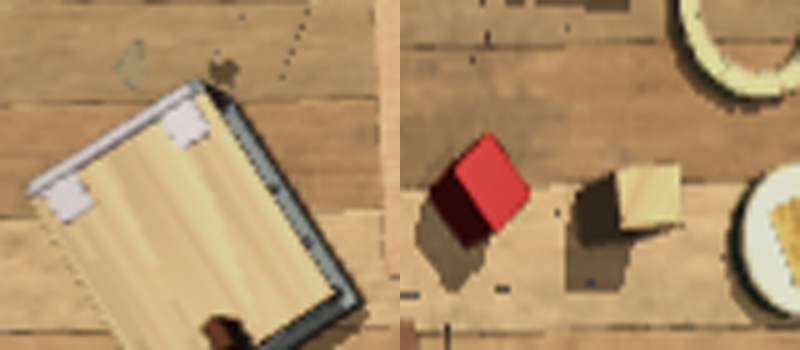

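Emit:
move_arm --commands '[[[0.5,0.953,0],0.95,0.3],[[0.5,0.953,0],0.95,0.3],[[0.5,0.953,0],0.95,0.3],[[0.5,0.953,0],0,0.3],[[0.5,0.953,0],0,0.3],[[0.5,0.953,0],0,0.3],[[0.5,0.953,0],0,0.3],[[0.5,0.953,0],0,0.3],[[0.5,0.953,0],0,0.3],[[0.5,0.953,0],0,0.3],[[0.5,0.953,0],0,0.3],[[0.5,0.953,0],0,0.3],[[0.5,0.953,0],0,0.3],[[0.5,0.953,0],0,0.3],[[0.5,0.953,0],0,0.3],[[0.5,0.953,0],0,0.3],[[0.5,0.953,0],0,0.3]]'

```text
t: 3.17
eef_pos: [471.5, -98.9, 405.0]
tcp_rot: [3.141, -0.0, 0.581]
ft_force: [0.3, 0.1, 1.1]
opening: 0.652
grip_force: 0.0
```

Emit:
move_arm --commands '[[[-0.2,0.95,0],0,0.3],[[-0.2,0.95,0],0,0.3],[[-0.2,0.95,0],0,0.3],[[-0.2,0.95,0],0,0.3],[[-0.2,0.95,0],0,0.3],[[-0.2,0.95,0],0,0.3],[[-0.2,0.95,0],0,0.3],[[-0.2,0.95,0],0,0.3],[[-0.2,0.95,0],0,0.3],[[-0.2,0.95,0],0,0.3],[[-0.2,0.95,0],0,0.3],[[-0.2,0.95,0],0,0.3],[[-0.2,0.95,0],0,0.3],[[-0.2,0.95,0],0,0.3],[[0,0,0],0,0.3]]'

```text
t: 4.42
eef_pos: [386.1, 301.8, 404.9]
tcp_rot: [-3.141, -0.001, 0.584]
ft_force: [-0.4, 0.4, -0.8]
opening: 0.652
grip_force: 0.0
```

Emit:
move_arm --commands '[[[-0.31,0.84,0],0,0.0],[[0,0,-0.86],0,0.0],[[0,0,-0.86],0,0.0],[[0,0,-0.86],0,0.0],[[0,0,-0.86],0,0.0],[[0,0,0],0,-1],[[0,0,0],0,-1],[[0,0,0],0,-1],[[0,0,0],0,-1],[[0,0,0],0,-1],[[0,0,0],0,-1]]'

```text
t: 5.33
eef_pos: [376.5, 325.6, 303.0]
tcp_rot: [-3.136, -0.003, 0.577]
ft_force: [-31.9, 50.7, 2.5]
opening: 0.14
grip_force: 30.0
```

```bash
python3 - <<'E'
from h import *
t=read_camera("top"); s=read_camera("side")
a=t["image"][140:240,130:250]; b=s["image"][190:340,150:330]
cv2.imwrite("pics/g.png",np.hstack([cv2.resize(a,(400,333),interpolation=2),cv2.resize(b,(400,333),interpolation=2)])[:,:,::-1])
# lift plan
th=np.arange(0,2.051,0.05)
for k in range(0,41,5): print(k,np.round([-137*np.cos(th[k])+34*np.sin(th[k])+137,137*np.sin(th[k])+34*np.cos(th[k])-34],1))
print(env.state())
E
```

```text
0 [0. 0.]
5 [12.7 32.8]
10 [33.1 61.5]
15 [59.9 84.3]
20 [91.6 99.7]
25 [126.1 106.7]
30 [161.2 105.1]
35 [194.9  94.7]
40 [224.9  76.4]
{'t': 5.4333, 'joints': array([0.58093949, 0.45390056, 1.97589276, 0.00980551, 0.70859965,
       1.56585694]), 'qvel': array([ 0.00439739, -0.00084989,  0.00015867, -0.01411684,  0.00015033,
        0.00084249]), 'tau': array([-21.81361198, -49.77593064, -16.37466967,  -6.80362478,
         0.21355835,  -0.07910015]), 'eef_pos': array([375.9949175 , 326.30204534, 302.96188206]), 'tcp_rot': array([-3.13520351, -0.00320744,  0.57843375]), 'ft_force': array([-22.14298892,  37.87003566,   2.43542785]), 'moment': array([ 6.13562642,  3.72942131, -0.01436265]), 'grip_force': 30.002994686365128, 'opening': 0.12111887419057728}
```

View pics/g.png

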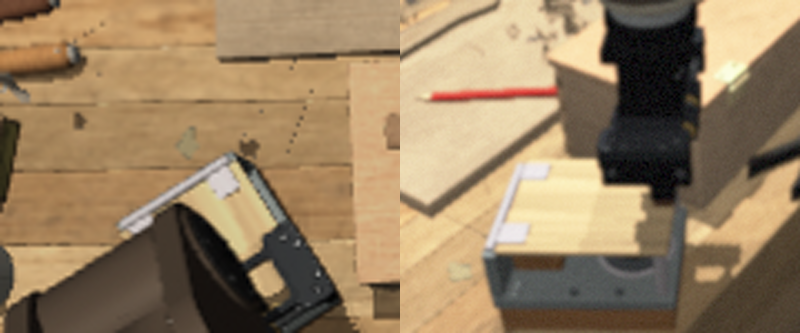

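Emit:
move_arm --commands '[[[-0.037,0.056,0],0,-1],[[0,0,0],0,-1],[[0,0,0],0,-1]]'

```text
t: 5.68
eef_pos: [375.5, 327.1, 303.0]
tcp_rot: [-3.138, -0.003, 0.58]
ft_force: [-12.6, 22.6, 2.2]
opening: 0.124
grip_force: 30.0
```

Emit:
move_arm --commands '[[[-0.037,0.056,0],0,-1],[[0,0,0],0,-1],[[0.053,0.035,0.177],0,-1],[[0.053,0.035,0.177],0,-1],[[0.053,0.035,0.177],0,-1],[[0.053,0.035,0.177],0,-1],[[0.053,0.035,0.177],0,-1],[[0.081,0.053,0.161],0,-1],[[0.081,0.053,0.161],0,-1],[[0.081,0.053,0.161],0,-1],[[0.081,0.053,0.161],0,-1],[[0.081,0.053,0.161],0,-1]]'

```text
t: 6.68
eef_pos: [395.0, 340.5, 352.0]
tcp_rot: [-3.14, 0.002, 0.58]
ft_force: [-3.5, 8.4, -12.7]
opening: 0.124
grip_force: 30.0
```

Emit:
move_arm --commands '[[[0.106,0.07,0.138],0,-1],[[0.106,0.07,0.138],0,-1],[[0.106,0.07,0.138],0,-1],[[0.106,0.07,0.138],0,-1],[[0.106,0.07,0.138],0,-1],[[0.127,0.084,0.11],0,-1],[[0.127,0.084,0.11],0,-1],[[0.127,0.084,0.11],0,-1],[[0.127,0.084,0.11],0,-1],[[0.127,0.084,0.11],0,-1],[[0.143,0.094,0.078],0,-1],[[0.143,0.094,0.078],0,-1],[[0.143,0.094,0.078],0,-1],[[0.143,0.094,0.078],0,-1],[[0.143,0.094,0.078],0,-1]]'

```text
t: 7.93
eef_pos: [451.1, 377.1, 400.5]
tcp_rot: [-3.141, 0.005, 0.581]
ft_force: [-5.5, -0.5, -9.6]
opening: 0.125
grip_force: 30.0
```

Emit:
move_arm --commands '[[[0.153,0.101,0.042],0,-1],[[0.153,0.101,0.042],0,-1],[[0.153,0.101,0.042],0,-1],[[0.153,0.101,0.042],0,-1],[[0.153,0.101,0.042],0,-1],[[0.157,0.103,0.005],0,-1],[[0.157,0.103,0.005],0,-1],[[0.157,0.103,0.005],0,-1],[[0.157,0.103,0.005],0,-1],[[0.157,0.103,0.005],0,-1],[[0.155,0.102,-0.032],0,-1],[[0.155,0.102,-0.032],0,-1],[[0.155,0.102,-0.032],0,-1],[[0.155,0.102,-0.032],0,-1],[[0.155,0.102,-0.032],0,-1]]'

```text
t: 9.18
eef_pos: [521.6, 422.8, 405.5]
tcp_rot: [3.141, -0.0, 0.581]
ft_force: [-4.4, -3.6, 8.6]
opening: 0.115
grip_force: 30.0
```

Emit:
move_arm --commands '[[[0.146,0.096,-0.068],0,-1],[[0.146,0.096,-0.068],0,-1],[[0.146,0.096,-0.068],0,-1],[[0.146,0.096,-0.068],0,-1],[[0.146,0.096,-0.068],0,-1],[[0.132,0.087,-0.102],0,-1],[[0.132,0.087,-0.102],0,-1],[[0.132,0.087,-0.102],0,-1],[[0.132,0.087,-0.102],0,-1],[[0.132,0.087,-0.102],0,-1],[[0,0,0],0,-1],[[0,0,0],0,-1],[[0,0,0],0,-1]]'

```text
t: 10.27
eef_pos: [563.3, 450.6, 377.8]
tcp_rot: [3.141, 0.001, 0.581]
ft_force: [-0.4, -0.1, 0.3]
opening: 0.002
grip_force: 0.0
```

```bash
python3 - <<'E'
from h import *
s=read_camera("side"); t=read_camera("top")
a=t["image"][140:240,130:250]; b=s["image"][190:340,150:330]
cv2.imwrite("pics/u.png",np.hstack([cv2.resize(a,(400,333),interpolation=2),cv2.resize(b,(400,333),interpolation=2)])[:,:,::-1])
# top face of prop: bright pale
im=t["image"].astype(int)
ys,xs=np.mgrid[:400,:640]
v=im[...,0]*(np.abs(xs-409)<14)*(np.abs(ys-211)<12)
print(im[198:224,398:422:2,2].tolist() if 0 else "")
hsv=cv2.cvtColor(t["image"],cv2.COLOR_RGB2HSV)
for r in range(200,224): print(" ".join("%3d/%3d"%(im[r,c,0],im[r,c,2]) for c in range(400,422)))
E
```

```text
180/ 93 180/ 93 176/ 90 173/ 88 174/ 88 176/ 90 176/ 89 172/ 87 169/ 84 169/ 85 172/ 87 172/ 86 173/ 87 174/ 88 173/ 87 174/ 88 177/ 91 178/ 92 178/ 91 181/ 93 183/ 95 183/ 97
182/ 95 180/ 92 174/ 90 172/ 88 176/ 90 179/ 92 179/ 92 177/ 90 173/ 88 173/ 88 177/ 91 176/ 91 177/ 91 179/ 92 179/ 93 180/ 93 180/ 92 181/ 93 179/ 92 181/ 94 186/ 97 187/100
188/102 178/ 94 173/ 91 174/ 91 177/ 93 183/ 96 185/ 97 185/ 97 180/ 94 180/ 95 182/ 97 183/ 96 181/ 95 182/ 96 182/ 94 182/ 94 180/ 93 179/ 91 176/ 90 177/ 91 180/ 93 184/ 96
177/ 94 175/ 93 175/ 93 170/ 91 164/ 88 170/ 90 176/ 94 179/ 94 178/ 93 177/ 93 179/ 92 179/ 94 180/ 93 180/ 94 177/ 92 177/ 91 176/ 90 176/ 88 172/ 86 171/ 85 172/ 86 172/ 87
175/ 94 179/ 97 178/ 96 172/ 93 161/ 87 164/ 89 170/ 92 175/ 93 177/ 93 178/ 93 177/ 92 175/ 91 176/ 91 175/ 90 170/ 87 172/ 88 173/ 88 173/ 86 173/ 88 173/ 86 173/ 86 173/ 87
184/100 186/101 183/100 174/ 94 166/ 91 168/ 92 173/ 95 176/ 95 180/ 96 182/ 98 181/ 95 152/ 79 151/ 80 152/ 80 153/ 82 173/ 94 171/ 87 168/ 83 171/ 86 172/ 85 171/ 85 170/ 86
178/ 95 178/ 95 172/ 91 176/ 95 192/109 201/
[... 2423 characters left out ...]
/ 61 109/ 61 109/ 61 108/ 61 107/ 61 107/ 61 200/118 207/122 209/124 211/125 213/126 216/128 218/131 212/126 211/124 211/125 212/127 212/127 213/128 217/131 217/132 215/131
110/ 62 111/ 63 112/ 64 111/ 63 110/ 62 120/ 68 200/118 205/122 207/122 207/122 209/126 211/127 211/126 209/125 211/126 213/126 214/128 218/133 220/135 220/135 219/133 220/133
111/ 63 111/ 63 114/ 65 115/ 65 113/ 63 195/116 202/120 202/120 202/120 202/121 203/123 205/124 204/122 208/125 211/127 212/129 212/128 215/131 219/134 219/133 218/132 218/132
113/ 65 113/ 64 115/ 65 116/ 66 116/ 65 203/120 201/118 197/117 197/116 198/117 201/120 202/120 202/121 208/127 211/129 211/128 210/126 209/126 211/126 211/125 211/126 212/126
```

View pics/u.png

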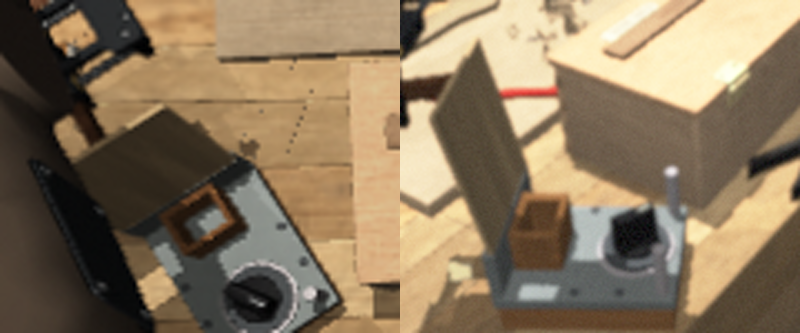

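```bash
cat >> h.py <<'E'
def flapang(s,H=(491.4,402.,.582),off=(0,0)):
    m=cut_out("flap",s)
    if not m: return None
    m=m[0]["region"]; best=[]
    for th in np.arange(1.2,2.31,.02):
        c,n=np.cos(th),np.sin(th)
        B=[]
        for b in (box(-147,0,-60,60,0,6),):
            q=b.copy(); q[:,0]=b[:,0]*c+b[:,2]*n; q[:,2]=-b[:,0]*n+b[:,2]*c+96; B.append(q)
        S=sil(s,B,H); best.append((np.abs(S-m).sum()/m.sum(),th))
    return sorted(best)[:3]
E
python3 - <<'E'
from h import *
s=read_camera("side"); print(flapang(s))
t=read_camera("top"); print(flapang(t))
for n in("socket","knob_grip"):
    for c,z in((t,90 if n=="socket" else 80),(s,90 if n=="socket" else 80)):
        print(n,[(atz(c,r["at"],z).round(1),r["confidence"]) for r in search_frame(n,c)])
m=(t["image"][...,0].astype(int)>185)
w=np.zeros((400,640)); 
im=t["image"].astype(float)[...,0]
sub=np.zeros((400,640)); 
# prop top face polygon corners from pixel edges
for uv in((403,205.9),(415.5,205.3),(415.6,214.6),(403.9,215.3)): print("corner",atz(t,uv,112).round(1))
E
```

```text
[(np.float64(0.13176020408163266), np.float64(1.7200000000000004)), (np.float64(0.14474489795918366), np.float64(1.7400000000000004)), (np.float64(0.17946428571428572), np.float64(1.7600000000000005))]
[(np.float64(0.3106078524124882), np.float64(1.7000000000000004)), (np.float64(0.31480605487228003), np.float64(1.7200000000000004)), (np.float64(0.3321310312204352), np.float64(1.6800000000000004))]
socket [(array([478.8, 383.1,  90. ]), 0.78), (array([401. , 328.9,  90. ]), 0.68)]
socket [(array([468.1, 403.4,  90. ]), 0.68)]
knob_grip [(array([405.1, 329.4,  80. ]), 0.63), (array([ 440.7, -268.5,   80. ]), 0.36)]
knob_grip [(array([389. , 355.2,  80. ]), 0.88), (array([383.8, 357.4,  80. ]), 0.55)]
corner [ 455.1 -253.   112. ]
corner [ 456.2 -290.4  112. ]
corner [ 428.4 -289.1  112. ]
corner [ 427.  -254.2  112. ]
```

Emit:
move_arm --commands '[[[0,0,0.78],0,-1],[[0,0,0.78],0,-1],[[0,0,0.78],0,-1],[[-0.766,-0.503,0],0,-1],[[-0.766,-0.503,0],0,-1],[[-0.766,-0.503,0],0,-1],[[-0.766,-0.503,0],0,-1],[[0,0,-0.77],0,-1],[[0,0,-0.77],0,-1],[[0.418,0.275,0],0,-1],[[0.418,0.275,0],0,-1]]'

```text
t: 11.68
eef_pos: [496.4, 406.9, 401.1]
tcp_rot: [3.141, 0.002, 0.581]
ft_force: [-13.5, -8.8, -4.1]
opening: 0.005
grip_force: 8.4
```

Emit:
move_arm --commands '[[[0.139,0.092,0],0,-1],[[0.139,0.092,0],0,-1],[[0.139,0.092,0],0,-1],[[0.139,0.092,0],0,-1],[[0.139,0.092,0],0,-1],[[0.139,0.092,0],0,-1],[[0.139,0.092,0],0,-1],[[0.139,0.092,0],0,-1],[[0.139,0.092,0],0,-1],[[0.139,0.092,0],0,-1],[[0,0,0],0,-1]]'

```text
t: 12.6
eef_pos: [538.4, 434.7, 401.3]
tcp_rot: [3.142, 0.002, 0.581]
ft_force: [-0.7, -0.6, 0.1]
opening: 0.004
grip_force: 0.3
```

Emit:
move_arm --commands '[[[-0.129,-0.941,0],0,-1],[[-0.129,-0.941,0],0,0.5],[[-0.129,-0.941,0],-0.98,0.5],[[-0.129,-0.941,0],-0.98,0.5],[[-0.129,-0.941,0],-0.98,0.5],[[-0.129,-0.941,0],-0.98,0.5],[[-0.129,-0.941,0],-0.98,0.5],[[-0.129,-0.941,0],-0.98,0.5],[[-0.129,-0.941,0],-0.98,0.5],[[-0.129,-0.941,0],0,0.5],[[-0.129,-0.941,0],0,0.5],[[-0.129,-0.941,0],0,0.5],[[-0.129,-0.941,0],0,0.5],[[-0.129,-0.941,0],0,0.5],[[-0.129,-0.941,0],0,0.5],[[-0.129,-0.941,0],0,0.5],[[-0.129,-0.941,0],0,0.5],[[-0.129,-0.941,0],0,0.5],[[-0.129,-0.941,0],0,0.5],[[-0.129,-0.941,0],0,0.5]]'

```text
t: 14.27
eef_pos: [460.4, -131.3, 402.3]
tcp_rot: [3.141, -0.001, 0.032]
ft_force: [0.8, -0.6, 0.1]
opening: 0.752
grip_force: 0.0
```

Emit:
move_arm --commands '[[[-0.129,-0.941,-0.4],0,0.5],[[-0.129,-0.941,-0.4],0,0.5],[[-0.129,-0.941,-0.4],0,0.5],[[-0.129,-0.941,-0.4],0,0.5],[[-0.129,-0.941,-0.4],0,0.5],[[0,0,0],0,0.5]]'

```text
t: 14.77
eef_pos: [440.8, -274.8, 340.2]
tcp_rot: [3.141, 0.001, 0.029]
ft_force: [0.2, 0.0, -0.4]
opening: 0.754
grip_force: 0.0
```

Emit:
move_arm --commands '[[[0.025,0.12,-0.79],0,0.5],[[0,0,-0.79],0,0.5],[[0,0,-0.79],0,0.5],[[0,0,0],0,-1],[[0,0,0],0,-1],[[0,0,0],0,-1],[[0,0,0],0,-1]]'

```text
t: 15.35
eef_pos: [442.6, -267.6, 272.3]
tcp_rot: [3.14, -0.002, 0.032]
ft_force: [0.9, 0.3, 0.7]
opening: 0.528
grip_force: 0.0
```

Emit:
move_arm --commands '[[[0,0,0],0,-1],[[0,0,0],0,-1],[[0,0,0],0,-1],[[0,0,0.3],0,-1],[[0,0,0.9],0,-1],[[0,0,0.95],0,-1],[[0,0,0.95],0,-1],[[0,0,0.95],0,-1],[[0,0,0.95],0,-1],[[0,0,0.95],0,-1]]'

```text
t: 16.18
eef_pos: [441.8, -267.2, 451.4]
tcp_rot: [-3.142, 0.0, 0.032]
ft_force: [-0.2, 0.1, -1.4]
opening: 0.426
grip_force: 29.7
```

```bash
python3 - <<'E'
from h import *
t=read_camera("top"); s=read_camera("side"); print(flapang(s),flapang(t))
m=cut_out("socket",t)
print([(r["confidence"],r["region"].sum(),np.round(r["at"])) for r in m],[(np.round(r["at"]),r["confidence"]) for r in search_frame("socket",t)])
st=env.state();print(st["eef_pos"],st["tcp_rot"])
# project box model over pictures: hole corners z=86, mouth; plate corners
hole=place(np.array([[-23+a*16.25,b*21.25,86] for a,b in((-1,-1),(1,-1),(1,1),(-1,1))]),(491.4,402,.582))
kn=place(np.array([[-108,0,90],[-108,0,58]]),(491.4,402,.582))
base=place(np.array([[-150,-60,44],[-150,60,44],[12,-60,44],[12,60,44]]),(491.4,402,.582))
rows=[]
for c,bx in((t,(150,180,240,250)),(s,(170,220,290,320))):
    im=c["image"].copy(); im=im[bx[1]:bx[3],bx[0]:bx[2]]; k=400/im.shape[1]; im=cv2.resize(im,(400,int(im.shape[0]*k)),interpolation=2)
    if im.shape[0]<360: im=cv2.copyMakeBorder(im,0,360-im.shape[0],0,0,0)
    for P,col in((hole,(255,0,0)),(kn,(0,255,0)),(base,(255,0,255))):
        for q in proj(c,P): cv2.circle(im,tuple(np.int32((q+.5-bx[:2])*k)),2,col,-1)
    rows.append(im[:360])
cv2.imwrite("pics/m.png",np.hstack(rows)[:,:,::-1])
sb=s["image"][60:200,340:460]; 
E
```

```text
[(np.float64(0.07795638489208633), np.float64(2.080000000000001)), (np.float64(0.08501948441247002), np.float64(2.0600000000000005)), (np.float64(0.0983775479616307), np.float64(2.1000000000000005))] [(np.float64(0.06246791581108829), np.float64(2.1000000000000005)), (np.float64(0.0632058521560575), np.float64(2.080000000000001)), (np.float64(0.07398613963039015), np.float64(2.120000000000001))]
[(0.73, np.int64(3719), array([184., 197.])), (0.7, np.int64(1862), array([164., 183.])), (0.53, np.int64(201), array([419., 170.])), (0.37, np.int64(597), array([338., 236.]))] [(array([184., 197.]), 0.65), (array([166., 186.]), 0.32)]
[ 442.02168798 -267.37111037  448.40865289] [-3.14041860e+00  1.48356442e-03  3.20017309e-02]
```

View pics/m.png

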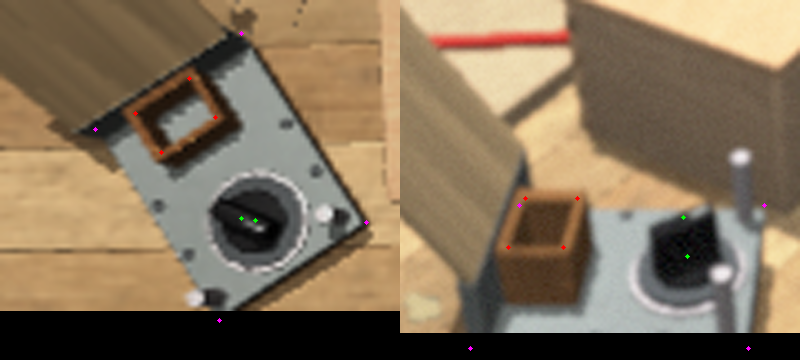

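Emit:
move_arm --commands '[[[0.044,0.953,0],0,-1],[[0.044,0.953,0],0,-1],[[0.044,0.953,0],0,-1],[[0.044,0.953,0],0,-1],[[0.044,0.953,0],0,-1],[[0.044,0.953,0],0.98,-1],[[0.044,0.953,0],0.98,-1],[[0.044,0.953,0],0.98,-1],[[0.044,0.953,0],0.98,-1],[[0.044,0.953,0],0.98,-1],[[0.044,0.953,0],0.98,-1],[[0.044,0.953,0],0.98,-1],[[0.044,0.953,0],0,-1],[[0.044,0.953,0],0,-1],[[0.044,0.953,0],0,-1],[[0.044,0.953,0],0,-1],[[0.044,0.953,0],0,-1],[[0.044,0.953,0],0,-1],[[0.044,0.953,0],0,-1],[[0.044,0.953,0],0,-1]]'

```text
t: 18.15
eef_pos: [468.5, 305.7, 447.8]
tcp_rot: [-3.141, 0.003, 0.581]
ft_force: [0.2, 0.3, -0.2]
opening: 0.421
grip_force: 29.7
```

Emit:
move_arm --commands '[[[0.044,0.953,0],0,-1],[[0.044,0.953,0],0,-1],[[0.044,0.5,0],0,-1],[[0,0.2,0],0,-1],[[0,0,0],0,-1],[[0,0,0],0,-1],[[0,0,0],0,-1]]'

```text
t: 18.73
eef_pos: [472.7, 381.5, 449.0]
tcp_rot: [3.141, 0.001, 0.58]
ft_force: [-0.5, -1.0, -0.4]
opening: 0.424
grip_force: 29.7
```

Emit:
move_arm --commands '[[[-0.02,0.3,-0.5],0,-1],[[0,0,-0.7],0,-1],[[0,0,-0.7],0,-1],[[0,0,-0.3],0,-1],[[0,0,0],0,-1],[[0,0,0],0,-1]]'

```text
t: 19.23
eef_pos: [472.4, 390.9, 383.8]
tcp_rot: [3.141, 0.0, 0.58]
ft_force: [-0.2, 0.8, -0.5]
opening: 0.424
grip_force: 29.7
```

```bash
python3 - <<'E'
from h import *
s=read_camera("side"); t=read_camera("top"); st=env.state(); p=st["eef_pos"]; print(p,st["tcp_rot"],flapang(s))
bz=p[2]-272.3
hole=place(np.array([[-23+a*16.25,b*21.25,86] for a,b in((-1,-1),(1,-1),(1,1),(-1,1))]),(490.85,402.85,.582))
pr=place(np.array([[a*15,b*20,z] for z in(bz,bz+80) for a,b in((-1,-1),(1,-1),(1,1),(-1,1))]),(p[0]-.5,p[1]-.3,.582))
rows=[]
for c,bx in((s,(180,230,250,320)),(t,(150,180,220,270))):
    im=c["image"][bx[1]:bx[3],bx[0]:bx[2]]; k=400/im.shape[1]; im=cv2.resize(im,(400,int(im.shape[0]*k)),interpolation=2)
    for P,col in((hole,(255,0,0)),(pr,(0,255,0))):
        for q in proj(c,P): cv2.circle(im,tuple(np.int32((q+.5-bx[:2])*k)),2,col,-1)
    rows.append(im[:510])
cv2.imwrite("pics/i.png",np.hstack(rows)[:,:,::-1])
E
```

```text
[472.31127488 391.19460138 384.68207084] [ 3.14146551e+00 -1.92292311e-03  5.80377785e-01] [(np.float64(0.22392967675378267), np.float64(2.080000000000001)), (np.float64(0.22781980742778543), np.float64(2.0600000000000005)), (np.float64(0.23330037826685007), np.float64(2.1000000000000005))]
```

View pics/i.png

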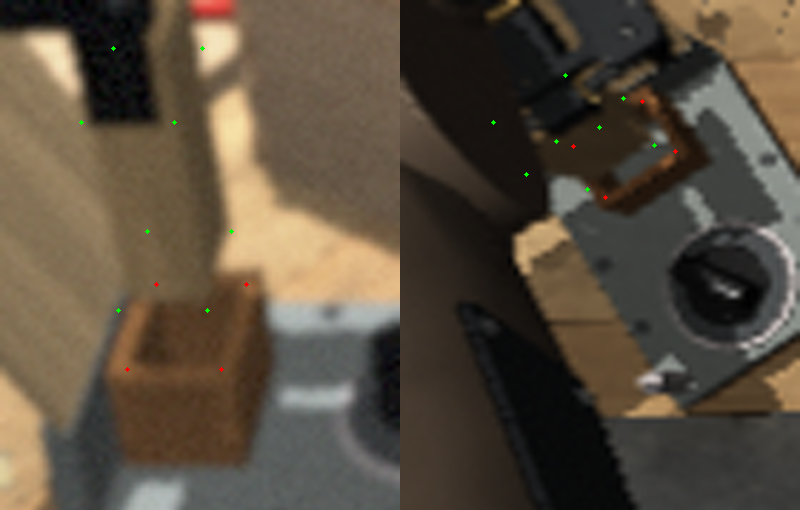

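Emit:
move_arm --commands '[[[0,0,-0.3],0,-1],[[0,0,-0.3],0,-1],[[0,0,-0.2],0,-1],[[0,0,-0.2],0,-1],[[0,0,-0.1],0,-1],[[0,0,0],0,-1]]'

```text
t: 19.88
eef_pos: [472.0, 391.4, 349.2]
tcp_rot: [3.141, 0.002, 0.581]
ft_force: [0.6, -0.9, -2.3]
opening: 0.422
grip_force: 29.8
```

Emit:
move_arm --commands '[[[0,0,-0.2],0,-1],[[0,0,-0.2],0,-1],[[0,0,-0.2],0,-1],[[0,0,-0.2],0,-1],[[0,0,-0.1],0,-1],[[0,0,0],0,-1]]'

```text
t: 20.38
eef_pos: [472.0, 391.4, 322.4]
tcp_rot: [3.141, 0.001, 0.581]
ft_force: [0.4, -0.4, -2.3]
opening: 0.422
grip_force: 29.8
```

Emit:
move_arm --commands '[[[0,0,-0.1],0,-1],[[0,0,-0.1],0,-1],[[0,0,-0.05],0,-1],[[0,0,0],0,-1]]'

```text
t: 20.72
eef_pos: [472.1, 391.4, 315.7]
tcp_rot: [3.141, -0.0, 0.581]
ft_force: [0.4, 0.3, -0.2]
opening: 0.428
grip_force: 29.9
```

Emit:
move_arm --commands '[[[0,0,-0.07],0,-1],[[0,0,0],0,-1]]'

```text
t: 20.88
eef_pos: [472.5, 391.1, 315.1]
tcp_rot: [3.14, -0.002, 0.581]
ft_force: [1.7, -5.1, 11.3]
opening: 0.421
grip_force: 30.0
```

Emit:
move_arm --commands '[[[0,0,0.03],0,0.2],[[0,0,0],0,0.2],[[0,0,0],0,0.2],[[0,0,0.3],0,0.2],[[0,0,0.8],0,0.2],[[0,0,0.8],0,0.2],[[0,0,0],0,0.0]]'

```text
t: 21.47
eef_pos: [472.3, 391.8, 376.4]
tcp_rot: [-3.142, -0.006, 0.581]
ft_force: [-0.1, -0.0, 0.8]
opening: 0.571
grip_force: 0.0
```

```bash
python3 - <<'E'
from h import *
s=read_camera("side"); t=read_camera("top"); st=env.state(); print(st["eef_pos"],st["opening"],flapang(s))
for r in cut_out("prop",s)[:3]: print(r["confidence"],r["at"],r["region"].sum())
for c in (t,s):
    for r in cut_out("knob_grip",c)[:2]: print(r["confidence"],r["at"],r["region"].sum())
H=(490.85,402.85,.582)
k0=place(np.array([[-108,0,0.]]),H)[0]; print("knob",k0)
rows=[]
for c,bx in((s,(180,220,280,320)),(t,(160,190,220,250))):
    k=400/(bx[2]-bx[0]); im=cv2.resize(c["image"][bx[1]:bx[3],bx[0]:bx[2]],(400,400),interpolation=2)
    dots=[place(np.array([[a*15-23,b*20,156] for a,b in((-1,-1),(1,-1),(1,1),(-1,1))]),H),
      place(np.array([[a*21,b*7,90.] for a,b in((-1,-1),(1,-1),(1,1),(-1,1))]),(k0[0],k0[1],1.09))]
    for P,col in zip(dots,((255,0,0),(0,255,0))):
        for q in proj(c,P): cv2.circle(im,tuple(np.int32((q+.5-bx[:2])*k)),2,col,-1)
    rows.append(im)
cv2.imwrite("pics/k.png",np.hstack(rows)[:,:,::-1])
E
```

```text
[471.86863847 391.43801946 372.69457728] 0.5163678311575606 None
0.91 [210.3, 273.1] 694
0.66 [357.1, 186.8] 420
0.17 [362.7, 166.2] 257
0.51 [210.0, 228.1] 195
0.7 [254.7, 294.1] 459
knob [400.63058758 343.48285739   0.        ]
```

View pics/k.png

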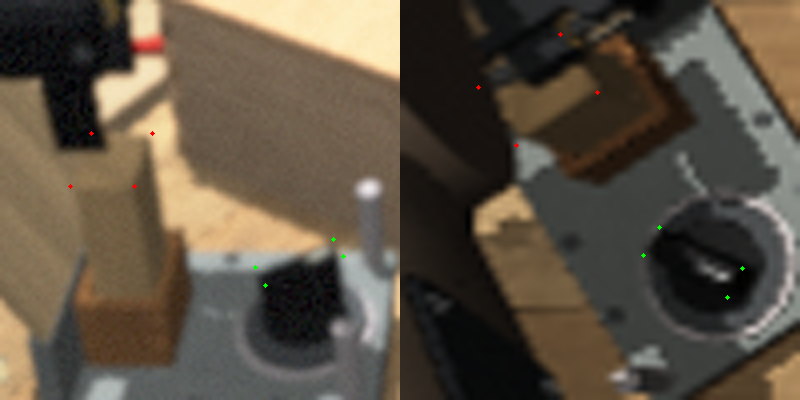

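Emit:
move_arm --commands '[[[-0.594,-0.4,0],0.964,0.0],[[-0.594,-0.4,0],0.964,0.0],[[-0.594,-0.4,0],0.964,0.0],[[-0.594,-0.4,0],0.964,0.0],[[0,0,0],0.964,0.0],[[0,0,0],0.964,0.0],[[0,0,0],0.964,0.0],[[0,0,-0.8],0,0.0],[[0,0,-0.8],0,0.0],[[0,0,0],0,0.0]]'

```text
t: 22.6
eef_pos: [400.2, 342.9, 319.9]
tcp_rot: [-3.138, 0.006, 1.121]
ft_force: [-0.4, -0.7, -0.1]
opening: 0.503
grip_force: 0.0
```

Emit:
move_arm --commands '[[[0.01,0.02,-0.7],0,0.0],[[0,0,-0.7],0,0.0],[[0,0,-0.45],0,0.0],[[0,0,0],0,-0.4],[[0,0,0],0,-1],[[0,0,0],0,-1],[[0,0,0],0,-1],[[0,0,0],0,-1],[[0,0,0],0,-1]]'

```text
t: 23.35
eef_pos: [400.9, 344.1, 268.9]
tcp_rot: [3.142, -0.001, 1.12]
ft_force: [-9.4, 7.8, 8.6]
opening: 0.142
grip_force: 30.0
```

```bash
python3 - <<'E'
from h import *
st=env.state(); print({k:np.round(st[k],2) for k in("eef_pos","tcp_rot","ft_force","moment","opening","grip_force")})
E
```

```text
{'eef_pos': array([400.91, 344.13, 268.9 ]), 'tcp_rot': array([ 3.14, -0.  ,  1.12]), 'ft_force': array([-9.42,  7.79,  8.6 ]), 'moment': array([1.24, 1.54, 0.01]), 'opening': np.float64(0.14), 'grip_force': np.float64(30.05)}
```

Emit:
move_arm --commands '[[[0,0,0],-0.8,-1],[[0,0,0],-0.8,-1],[[0,0,0],-0.8,-1],[[0,0,0],-0.8,-1],[[0,0,0],-0.8,-1],[[0,0,0],-0.8,-1],[[0,0,0],-0.8,-1],[[0,0,0],-0.8,-1],[[0,0,0],-0.8,-1],[[0,0,0],0,-1]]'

```text
t: 24.18
eef_pos: [400.7, 344.3, 269.0]
tcp_rot: [-3.141, -0.001, 0.541]
ft_force: [-5.3, 2.5, 6.9]
opening: 0.147
grip_force: 30.0
```

```bash
cat > q.py <<'E'
from h import *
st=env.state(); print({k:np.round(st[k],3) for k in("t","eef_pos","tcp_rot","ft_force","moment","opening")})
E
python3 q.py
```

```text
{'t': np.float64(24.183), 'eef_pos': array([400.732, 344.295, 268.95 ]), 'tcp_rot': array([-3.141e+00, -1.000e-03,  5.410e-01]), 'ft_force': array([-5.292,  2.465,  6.909]), 'moment': array([0.478, 0.831, 0.06 ]), 'opening': np.float64(0.147)}
```

Emit:
move_arm --commands '[[[0,0,0],-0.5,-1],[[0,0,0],-0.5,-1],[[0,0,0],-0.5,-1],[[0,0,0],0,-1]]'

```text
t: 24.52
eef_pos: [400.7, 344.3, 269.0]
tcp_rot: [-3.141, -0.001, 0.422]
ft_force: [-4.4, 2.8, 6.8]
opening: 0.144
grip_force: 30.0
```

```bash
python3 q.py
```

```text
{'t': np.float64(24.517), 'eef_pos': array([400.716, 344.284, 268.965]), 'tcp_rot': array([-3.141e+00, -1.000e-03,  4.220e-01]), 'ft_force': array([-4.396,  2.821,  6.776]), 'moment': array([ 0.509,  0.798, -0.004]), 'opening': np.float64(0.144)}
```

Emit:
move_arm --commands '[[[0,0,0],-0.5,-1],[[0,0,0],-0.5,-1],[[0,0,0],-0.5,-1],[[0,0,0],0,-1]]'

```text
t: 24.85
eef_pos: [400.7, 344.3, 269.0]
tcp_rot: [-3.141, -0.0, 0.302]
ft_force: [-4.6, 3.2, 6.5]
opening: 0.142
grip_force: 30.0
```

```bash
python3 q.py
```

```text
{'t': np.float64(24.85), 'eef_pos': array([400.697, 344.311, 268.966]), 'tcp_rot': array([-3.141, -0.   ,  0.302]), 'ft_force': array([-4.62 ,  3.219,  6.452]), 'moment': array([ 0.461,  0.812, -0.008]), 'opening': np.float64(0.142)}
```

Emit:
move_arm --commands '[[[0,0,0],-0.5,-1],[[0,0,0],-0.5,-1],[[0,0,0],-0.5,-1],[[0,0,0],0,-1]]'

```text
t: 25.18
eef_pos: [400.7, 344.3, 269.0]
tcp_rot: [-3.141, -0.0, 0.182]
ft_force: [-4.1, 2.8, 6.5]
opening: 0.146
grip_force: 30.0
```

```bash
python3 q.py; python3 - <<'E'
from h import *
s=read_camera("side"); print(flapang(s,(490.85,402.85,.582)))
E
```

```text
{'t': np.float64(25.183), 'eef_pos': array([400.694, 344.303, 268.951]), 'tcp_rot': array([-3.141, -0.   ,  0.182]), 'ft_force': array([-4.114,  2.756,  6.493]), 'moment': array([0.474, 0.913, 0.095]), 'opening': np.float64(0.146)}
[(np.float64(0.11575121163166398), np.float64(2.000000000000001)), (np.float64(0.13190630048465266), np.float64(2.0200000000000005)), (np.float64(0.13927705977382876), np.float64(1.9800000000000006))]
```

Emit:
move_arm --commands '[[[0,0,0],-0.4,-1],[[0,0,0],-0.4,-1],[[0,0,0],0,-1]]'

```text
t: 25.53
eef_pos: [400.7, 344.3, 269.0]
tcp_rot: [-3.141, -0.0, 0.119]
ft_force: [-4.9, 2.9, 5.6]
opening: 0.147
grip_force: 30.0
```

```bash
python3 q.py
```

```text
{'t': np.float64(25.533), 'eef_pos': array([400.689, 344.325, 268.964]), 'tcp_rot': array([-3.141, -0.   ,  0.119]), 'ft_force': array([-4.856,  2.923,  5.641]), 'moment': array([0.549, 0.912, 0.238]), 'opening': np.float64(0.147)}
```

Emit:
move_arm --commands '[[[0,0,0],0,-1],[[0,0,0],0,-1]]'

```text
t: 25.7
eef_pos: [400.7, 344.3, 269.0]
tcp_rot: [-3.141, -0.0, 0.121]
ft_force: [-4.9, 3.3, 7.0]
opening: 0.145
grip_force: 30.0
```

```bash
python3 - <<'E'
from h import *
m=[]
for i in range(4):
    read_camera("side"); m.append(env.state()["moment"][2].round(3))
print(m)
E
```

```text
[np.float64(0.187), np.float64(0.281), np.float64(0.196), np.float64(0.186)]
```

Emit:
move_arm --commands '[[[0,0,0],-0.5,-1],[[0,0,0],0,-1],[[0,0,0],0,-1],[[0,0,0],0,-1],[[0,0,0],0,-1],[[0,0,0],0,-1],[[0,0,0],0,-1],[[0,0,0],0,-1],[[0,0,0],0,-1],[[0,0,0],0,-1],[[0,0,0],0,-1],[[0,0,0],0,-1],[[0,0,0],0,-1],[[0,0,0],0,-1],[[0,0,0],0,-1]]'

```text
t: 27.15
eef_pos: [400.7, 344.3, 269.0]
tcp_rot: [-3.141, -0.0, 0.081]
ft_force: [-3.3, 3.6, 6.0]
opening: 0.144
grip_force: 30.0
```

```bash
python3 - <<'E'
from h import *
m=[]
for i in range(4):
    s=read_camera("side"); m.append(env.state()["moment"][2].round(3))
print(m,flapang(s,(490.85,402.85,.582)))
save(s,"p.png",(160,180,320,330),5)
E
```

```text
[np.float64(0.196), np.float64(0.181), np.float64(0.224), np.float64(0.233)] [(np.float64(0.10783636659083523), np.float64(1.9800000000000006)), (np.float64(0.1205313617159571), np.float64(2.000000000000001)), (np.float64(0.14092460188495287), np.float64(1.9600000000000006))]
```

View pics/p.png

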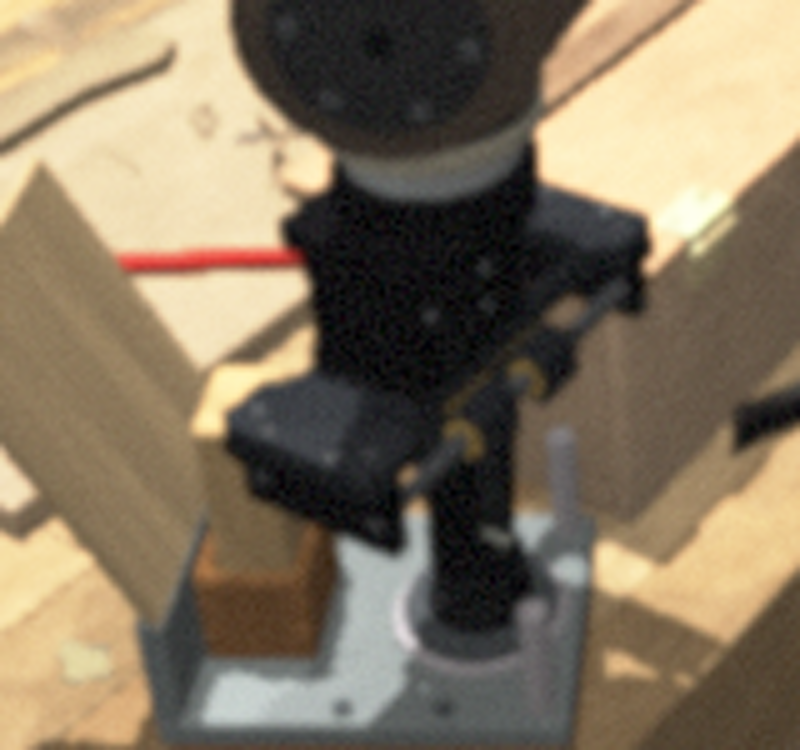

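Emit:
move_arm --commands '[[[0,0,0],-0.5,-1],[[0,0,0],0,-1],[[0,0,0],0,-1],[[0,0,0],0,-1],[[0,0,0],0,-1],[[0,0,0],0,-1],[[0,0,0],0,-1],[[0,0,0],0,-1],[[0,0,0],0,-1],[[0,0,0],0,-1]]'

```text
t: 28.23
eef_pos: [400.7, 344.3, 269.0]
tcp_rot: [-3.141, -0.0, 0.041]
ft_force: [-4.3, 2.7, 6.5]
opening: 0.141
grip_force: 30.0
```

```bash
python3 - <<'E'
from h import *
m=[]
for i in range(5):
    s=read_camera("side"); m.append(env.state()["moment"][2].round(3))
print(m,env.state()["ft_force"])
E
```

```text
[np.float64(0.279), np.float64(0.224), np.float64(0.228), np.float64(0.266), np.float64(0.296)] [-4.39269608  3.09298406  6.32414903]
```

Emit:
move_arm --commands '[[[0,0,0],0.6,-1],[[0,0,0],0.6,-1],[[0,0,0],0.6,-1],[[0,0,0],0.6,-1],[[0,0,0],0.6,-1],[[0,0,0],0.6,-1],[[0,0,0],0,-0.4],[[0,0,0],0,-0.4],[[0,0,0],0,-0.4],[[0,0,0],0,-0.4],[[0,0,0.4],0,-0.4],[[0,0,0.8],0,-0.4],[[0,0,0.8],0,-0.4],[[0,0,0.8],0,-0.4],[[0,0,0.8],0,-0.4],[[0,0,0.8],0,-0.4],[[0,0,0],0,-0.4],[[0,0,0],0,-0.4]]'

```text
t: 29.98
eef_pos: [401.0, 343.9, 401.0]
tcp_rot: [-3.141, -0.002, 0.328]
ft_force: [0.5, 0.1, -0.5]
opening: 0.297
grip_force: 0.0
```

```bash
python3 - <<'E'
from h import *
t=read_camera("top");s=read_camera("side"); print(flapang(s,(490.85,402.85,.582)),env.state()["eef_pos"],env.state()["ft_force"])
save(s,"e.png",(160,180,320,330),5)
for n,z in(("wax_tin",34),("clamp",24),("offcut_b",32),("tape_roll",25)): print(n,[atz(t,r["at"],z).round() for r in search_frame(n,t)])
E
```

```text
[(np.float64(0.12994634473507713), np.float64(1.9600000000000006)), (np.float64(0.1522258551307847), np.float64(1.9800000000000006)), (np.float64(0.15467806841046278), np.float64(1.9400000000000006))] [400.97193297 343.86669236 399.09367222] [-0.91080034  0.80107333  0.32496375]
wax_tin [array([ 430., -380.,   34.])]
clamp [array([363.,  94.,  24.])]
offcut_b [array([368., -64.,  32.]), array([ 589., -253.,   32.]), array([391., 341.,  32.]), array([493., 414.,  32.])]
tape_roll [array([ 532., -334.,   25.]), array([564., 471.,  25.])]
```

View pics/e.png

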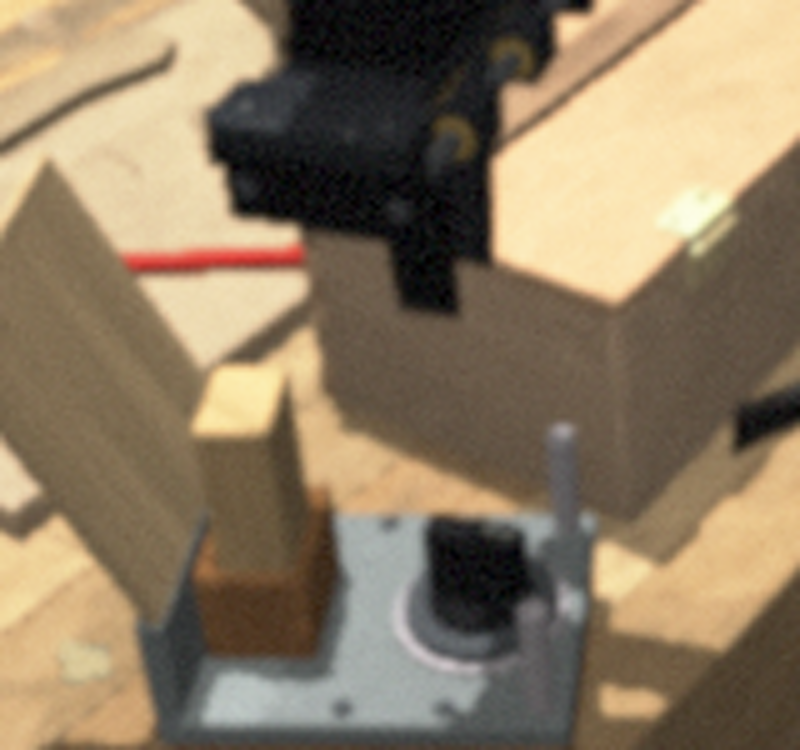

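```bash
python3 -c "
from cell import env
print(env.job_done())"
```

```text
the job is handed in; nothing more can be done
None
```

I handed the job in at about 30 s, and no verdict came back. The prop stands fully down in the socket. The knob was held on its stop for over a second at about 0.2 to 0.26 N m by the wrist moment, then let go. The flap was still open at about 1.96 rad, so it had not yet sunk onto the prop.

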